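Touch the key blank off on the tip stop and zero the spacing dial

TASK

Set the key-cutting machine up for this blank: turn the black feed knob clockwise until the tip of the blank is felt to press lightly on the spring-loaded tip stop (no more than 20 N), and let go of it there. Then turn only the graduated dial underneath, without turning the feed knob, until its red zero line stands at the red index line on the machine, and leave both with the blank still pressing on the stop. Leave the tools, keys and other loose things where they lie.

Things in the scene. Friction and masses are not known exactly. Their poses are not given: they have to be found in the camera images.
- machine: key-cutting machine, fixed; grey base 400 mm wide, x -65 to 330 mm, deck 50 mm high. Origin on the table under the common vertical axis of feed knob and dial; +x away from the operator to cutter and motor, +y to the operator's left. Under the dial: flange of radius 42 mm, top 58 mm above the table, and boss of radius 22 mm up to 70 mm. Within 90 mm of the axis nothing else is higher than 60 mm
- feed_knob (a joint): angle (rad) of the black ribbed feed knob, inner and upper of the pair; 0 at start, grows clockwise seen from above; 1 rad moves the carriage 15 mm to machine -y. Friction 0.09 N m either way. The blank meets the stop somewhere from 0.5 to 1.35 rad: unmeasured, to be felt. Then the moment rises by 2.7 N m per rad (0.015 per N on the stop); let go, it springs back to 6 N or less and stays
- knob_top (a point): centre of the feed knob's top face, 118 mm above the table. The knob is an upright cylinder of radius 18 mm, 28 mm tall (90 to 118 mm above the table). Axes turn with the knob
- dial: graduated dial, outer and lower of the pair, right under the knob: aluminium ring of radius 31 mm, 20 mm tall (70 to 90 mm above the table), 40 divisions. Origin at the centre of its underside; its -x axis points at its red zero line. A friction spring (0.04 N m) holds it on the knob's shaft: it rides along with the knob, yet turns alone by its rim, dragging too weakly to turn the knob
- zero_mark (a point): the outer upper end of the dial's red zero line, on the rim 31 mm from the axis and 90 mm above the table; moves with the dial
- index_mark (a point): the point in space above the inner end of the red index line on the machine's flange, fixed, on the operator's side (-x) of the axis, 31 mm from the axis and 90 mm above the table: the zero mark belongs here
- carriage: carriage on two round bars with a two-jaw vise holding a flat nickel key blank along machine y, tip to -y; origin amid the carriage 60 mm above the table, at machine x 142.5 mm. How far the blank sticks out of the jaws varies by 12 mm and is not measured
- stop: spring-loaded tip stop: brass plate 20 x 6 x 16 mm on a plunger, facing the blank's tip; origin at the centre of its contact face, 106.5 mm above the table; gives 1 mm per 12 N; more than 20 N on it is too much
- key_a: loose key with blue bow on the machine's deck to the right of the knob; leave alone
- key_b: loose nickel key on the deck to the right; leave alone
- chip_brush: chip brush on the deck to the left of the knob, 130 mm; leave alone
- pliers: black-handled pliers on the table left of the machine; leave alone
- screwdriver: orange screwdriver on the table right of the machine; leave alone
- lock_cylinder: brass lock cylinder on the table left of the machine, 35 mm tall; leave alone
- oil_bottle: yellow oil bottle on the table right of the machine, 105 mm tall; leave alone

How it is judged:
On the way, in this order (a step that is already met when the one before it is completed fails the run):
1. the blank's tip presses on the tip stop (2 N or more) (contact force between carriage and stop above 2 N), for 0.2 s.
2. the dial's zero line stands at the index line with the blank still pressing on the stop (horizontal distance between zero_mark and index_mark below 0.0025 m and contact force between carriage and stop above 1 N), for 0.2 s.
At the end, for the whole second after the job is handed in: the dial's zero line is within 2.5 mm (half a division, about 0.08 rad) of the index line, the blank's tip still presses on the tip stop with more than 1 N, and the knob is at rest (all of step 2 and velocity of joint feed_knob between -0.05 and 0.05 rad/s); the robot touches nothing.
It fails at once if the blank is forced against the tip stop with more than 20 N (contact force between carriage and stop above 20 N).
It fails at once if the feed knob turns (faster than 0.3 rad/s) while the fingers bear on the dial (contact force between the fingers and dial above 4 N and (velocity of joint feed_knob above 0.3 rad/s or velocity of joint feed_knob below -0.3 rad/s)).
It fails at once if a loose thing is moved by more than 15 mm (distance of any of key_a, key_b, chip_brush, pliers, screwdriver, lock_cylinder, oil_bottle from where it was at the start of the episode above 0.015 m).
It also fails if it takes over 58 s, if anything falls off the work surface, if the arm or the gripper's body presses on something with over 40 N, if the wrist force passes 120 N, or if a joint passes its speed limit or range.

ROBOT

A 6-joint arm with a two-finger parallel gripper is mounted at the origin on the work surface. World frame = base frame: x ahead of the robot, y to its left, z up, the work surface at z = 0. Lengths are in m, angles in rad, forces in N, time in s.
With the tool pointing down it reaches from about 0.4 to 0.825 m from the base axis. Payload 7 kg.
Tool frame: the origin (TCP) lies between the finger pads; the fingertips stand 22 mm ahead of it and the grasp point (between the pads) lies 3 mm ahead of it (arm.tip_reach is the distance from the TCP to the fingertips, in m); z points along the fingers, y is the line along which they close (so a half turn about z gives the same grasp; the last joint's range is limited). The gripper opens to 88 mm and grips with 3 to 60 N. Pads are 19 mm wide; open, the fingers measure 130 mm over their backs; the gripper's body (78 mm by 193 mm) begins 47 mm behind the grasp point.
Start: joints at [-1.009, 0.359, 0.012, 0, -1.224, -0.288], TCP at [0.182, -0.65, 0.249] pointing down, gripper open.
Joint ranges: [-3.07, 3.07], [-1.43, 2.12], [-1.02, 1.25], [-3.03, 1.67], [-3.05, -0], [-3.03, 3.03]. Speed limits (rad/s): [2.39, 2.39, 3.01, 3.14, 3.14, 3.14].

INTERFACE

Orientations are given as [roll, pitch, yaw] about the fixed x, y, z axes, in that order (R = Rz(yaw) Ry(pitch) Rx(roll)).
In Python, from station import arm, viewer gives the robot as it stands. The module is installed in compiled form; this text tells all that it offers.
- The arm moves only by the tool apply_moves, never from a script. Its argument "commands" is a list that holds one entry, the list of rows, each a list of 5 numbers: the closure, from -1 (fully open) to 1 (shut), then the shift along the world's x, y, z as a fraction of full scale, then the turn about the world's z as a fraction of full scale. In form: [[[fingers, tx, ty, tz, yaw], ...]]. A call has 1 to 12 rows; each row shifts and turns the commanded pose from where the row before left it; what a row does not reach is not made up. Full scale, the value 1, is 20 cm for a shift and pi rad for a turn. A row lasts 1/10 s, in which the tool goes at most 50 mm and 8.59 degrees, less where a joint would pass 70% of its speed; a pose out of reach is approached as far as the arm can. A call with a number of a shift or a turn outside -1 to 1 is refused whole. A call with a gripper value outside its range is refused whole. The fingers move at their own pace and stop on an object; "force" is the grip in N (left out, the last holds). Time passes only in rows, so rows that do not move let the fingers close. It gives the time, the measured TCP pose, the force, the opening and the grip force at its end, in the units of the state.
- arm.get_state(): the state, without advancing time (a new reading comes with each control period).
- viewer.grab_frame(name): name is "scene" or "side" or "wrist"; returns a dict with "image" (420x560x3 uint8, blue, green, red), "mtx" (3x3 intrinsics, pixels), "rvec" (rotation vector, rad) and "tvec" (3), from world to camera coordinates, as OpenCV has them. Camera axes: x right, y down, z forward; pixel columns grow to the right and rows downward; lengths in m; the calibration is good to about 2 mm. A picture is of the moment at which its call begins. There is no depth.
- arm.job_done(): hands the job in; it is judged then, once.
The state is a dict: "t": time; "q": joint angles; "qd": joint speeds; "joint_efforts": joint torques, N m; "eef_pos": TCP position; "ee_rot": TCP orientation; "force": force on the tool from outside, world axes, zero at the start; "moment": the same for the moment, N m; "width": finger opening in m; "gripper_force": force on a finger pad.
Only numpy, scipy, OpenCV 4.12 (cv2) and the standard library are available. Lean on these libraries where they do the work, as an engineer would, in place of code of your own. Each camera call takes 0.05 s, during which the arm holds its last target. There are 200 camera calls.

## Working session

There is one attempt and no reset: what is moved stays moved. The work goes in short steps, Python scripts to look and compute and a tool call to move; the robot and the scene stay as the last step left them, time stands still between calls to the robot, and variables do not carry over. Pictures are saved under pics/ and viewed, at most 10 in all, crops included, and the job is handed in when it is done.

Besides the shell and the picture viewer there is one more tool, called after "Emit:" as name(argument=value, ...) on one line, values as JSON. apply_moves: Moves the arm, as the interface text tells. Shift numbers are shares of 20 cm and turn numbers shares of pi rad, none past 1 either way. Its arguments: {"type":"object","properties":{"commands":{"type":"array","items":{"type":"array","items":{"type":"array","items":{"type":"number"}}}},"force":{"type":"number"}},"required":["commands"]}

```bash
mkdir -p pics
cat > h.py <<'E'
from station import arm, viewer
import cv2, numpy as np
def grab(name, fn=None, crop=None, s=1):
    f=viewer.grab_frame(name); im=f["image"]
    if crop: x0,y0,x1,y1=crop; im=im[y0:y1,x0:x1]
    if s!=1: im=cv2.resize(im,None,fx=s,fy=s,interpolation=cv2.INTER_CUBIC)
    if fn: cv2.imwrite("pics/"+fn,im)
    return f
def ray(f,u,v,z):
    R,_=cv2.Rodrigues(np.array(f["rvec"],float)); t=np.array(f["tvec"],float).reshape(3)
    d=R.T@np.linalg.solve(np.array(f["mtx"]),[u,v,1.]); c=-R.T@t
    return c+d*(z-c[2])/d[2]
def proj(f,P):
    return cv2.projectPoints(np.array(P,float).reshape(-1,3),np.array(f["rvec"],float),np.array(f["tvec"],float),np.array(f["mtx"],float),None)[0].reshape(-1,2)
E
python3 - <<'E'
from h import *
import pickle
s=grab("scene","scene.png");pickle.dump(s,open("s.pkl","wb"))
f=grab("side","side.png");pickle.dump(f,open("f.pkl","wb"))
print(arm.get_state())
E
```

```text
{'t': 0.1, 'q': array([-1.00890018e+00,  3.59314932e-01,  1.11598401e-02, -3.25648439e-04,
       -1.22408746e+00, -2.88084921e-01]), 'qd': array([ 0.00140149, -0.00097936,  0.00234562,  0.00183696,  0.00056719,
       -0.00065161]), 'joint_efforts': array([-1.88704427e-03, -5.84162915e+01,  2.93749988e+01,  7.01548800e+00,
        1.01368886e-02, -6.72695614e-05]), 'eef_pos': array([ 0.18238764, -0.64947668,  0.24771755]), 'ee_rot': array([ 3.14011904e+00, -1.17405451e-04, -2.86789221e+00]), 'force': array([ 0.38484894, -0.270491  ,  0.15310921]), 'moment': array([-0.00496803, -0.05661731, -0.00973439]), 'gripper_force': 0.0, 'width': 0.08779633594283193}
```

View pics/scene.png

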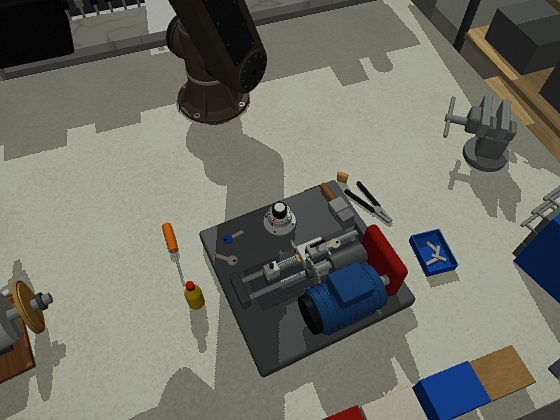

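View pics/side.png

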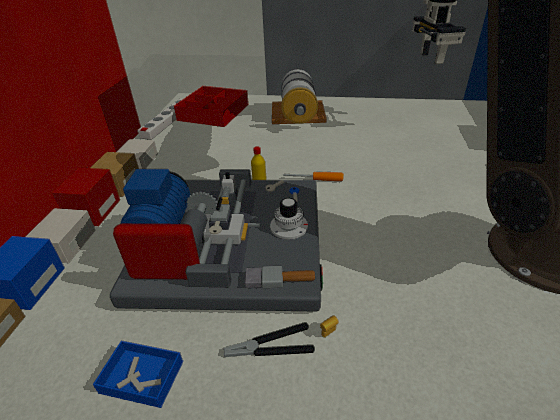

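The scene view shows the knob top near (279,207), with the machine rotated. The machine's deck corners near the operator are at about (201,231) and (335,181). The side view shows the knob top near (289,202).

Run:
```python
from h import *
import pickle
s=pickle.load(open("s.pkl","rb"));f=pickle.load(open("f.pkl","rb"))
print(ray(s,279,207,.118),ray(f,289,202,.118))
a=ray(s,201,231,.05);b=ray(s,335,181,.05);c=ray(s,263,375,.0);d=ray(s,414,303,0)
print(a,b,c,d,np.arctan2(*(b-a)[[1,0]])-np.pi/2)
cv2.imwrite("pics/c1.png",np.hstack([cv2.resize(s["image"][185:250,240:320],(400,325),interpolation=2),cv2.resize(f["image"][185:250,250:330],(400,325),interpolation=2)]))
```

```text
[0.56212684 0.02595863 0.118     ] [0.55969294 0.02600162 0.118     ]
[ 0.51945034 -0.17006626  0.05      ] [0.49034618 0.21682345 0.05      ] [ 0.89894406 -0.1360408   0.        ] [0.86616556 0.26497516 0.        ] 0.07508456529308227
```

View pics/c1.png

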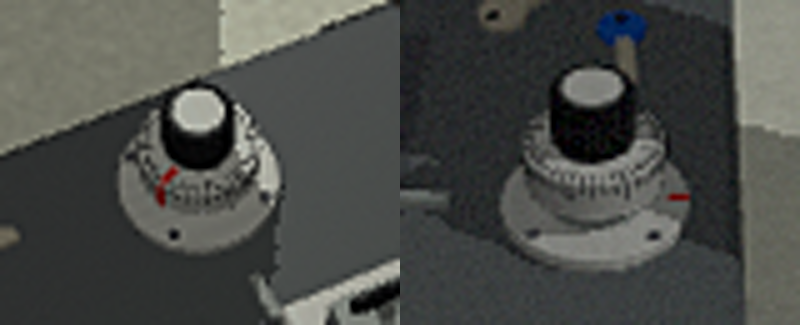

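Emit:
apply_moves(commands=[[[-1,0.1,0.178,0,0.01],[-1,0.1,0.178,0,0.01],[-1,0.1,0.178,0,0.01],[-1,0.1,0.178,0,0.01],[-1,0.1,0.178,0,0.01],[-1,0.1,0.178,0,0.01],[-1,0.1,0.178,0,0.01],[-1,0.1,0.178,0,0.01],[-1,0.1,0.178,0,0.01],[-1,0.1,0.178,0,0.01],[-1,0.1,0.178,0,0.01],[-1,0.1,0.178,0,0.01]]])

```text
t: 1.3
eef_pos: [0.4228, -0.221, 0.2485]
ee_rot: [3.142, 0.0, -2.489]
force: [1.0, -0.4, -0.0]
width: 0.088
gripper_force: 0.0
```

Emit:
apply_moves(commands=[[[-1,0.1,0.178,0,0.01],[-1,0.1,0.178,0,0.01],[-1,0.1,0.178,0,0.01],[-1,0.1,0.178,0,0.01],[-1,0.1,0.178,0,0.01],[-1,0.1,0.178,0,0.01],[-1,0.1,0.178,0,0.01],[-1,0,0,0,0],[-1,0,0,0,0]]])

```text
t: 2.2
eef_pos: [0.5624, 0.0274, 0.2477]
ee_rot: [3.141, -0.001, -2.27]
force: [0.5, -0.9, -0.6]
width: 0.0872
gripper_force: 0.0
```

Run:
```python
from h import *
import pickle
w=grab("wrist","w1.png");pickle.dump(w,open("w.pkl","wb"))
x=arm.get_state();print(x["eef_pos"],x["ee_rot"],x["q"],x["force"],x["moment"])
print(proj(w,[[.561,.026,.118],[.53,.0235,.09]]))
```

```text
[0.56204228 0.02658595 0.24796839] [ 3.14080307e+00 -1.14890212e-03 -2.27058977e+00] [ 3.94995913e-01  1.75971415e-01 -2.39377339e-01 -1.91523141e-04
 -1.15683058e+00 -1.09471265e+00] [-0.5667158  -0.07790451 -0.03726953] [ 0.00065356  0.05202143 -0.03334779]
[[282.69994452 211.91281709]
 [309.63093885 177.63348555]]
```

View pics/w1.png

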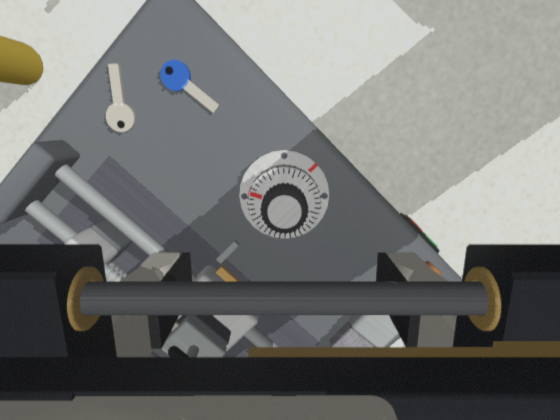

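The wrist view shows the knob top at (285,212), the dial's red line near (251–262,194–197), and the index line from (308,171) to (318,163).

Run:
```python
from h import *
import pickle
w=pickle.load(open("w.pkl","rb"));im=w["image"].astype(int)
g=(im[:,:,2]>120)&(im[:,:,1]<90)&(im[:,:,0]<90)
n,l,st,ce=cv2.connectedComponentsWithStats(g.astype(np.uint8))
for i in range(1,n):
  if st[i][4]>5 and 200<ce[i][0]<360 and 140<ce[i][1]<240: print(st[i],ce[i])
c=ray(w,284.8,211.5,.118);print(c)
for u,v,z in [(251,194,.09),(256,195.5,.09),(308.5,171,.058),(318,163,.058)]:
  p=ray(w,u,v,z)-c; print(np.hypot(p[0],p[1]),np.arctan2(p[1],p[0]))
hit=cv2.HoughCircles(cv2.cvtColor(w["image"],6)[150:260,230:340],cv2.HOUGH_GRADIENT,1,5,param1=100,param2=12,minRadius=13,maxRadius=22)
print(None if hit is None else hit[0][:4]+[230,150,0])
```

```text
[309 163   9   9  35] [313.08571429 166.8       ]
[250 192  12   7  45] [255.57777778 195.06666667]
[0.55957031 0.02678142 0.118     ]
0.028997101449158295 -0.9757998797077534
0.024683579474141727 -0.9717935061372612
0.031405719909221856 -3.0369084113694282
0.04246076218662285 -3.062094294632768
[[283.5        211.5         16.5       ]
 [258.5        183.5         21.39999962]
 [287.5        214.5         21.39999962]
 [248.5        199.5         21.29999924]]
```

Emit:
apply_moves(commands=[[[-1,-0.01,0,-0.164,0],[-1,0,0,-0.164,0],[-1,0,0,-0.164,0],[-1,0,0,-0.163,0],[-1,0,0,0,0],[-1,0,0,0,0]]], force=25)

```text
t: 2.85
eef_pos: [0.5604, 0.0256, 0.1182]
ee_rot: [-3.142, -0.001, -2.272]
force: [0.1, -0.5, 0.3]
width: 0.0878
gripper_force: 0.0
```

Run:
```python
from h import *
x=arm.get_state();print(x["eef_pos"],x["force"],x["moment"])
```

```text
[0.56036527 0.02562818 0.11819819] [ 0.08613799 -0.54820158  0.30599476] [-0.002285    0.0036418   0.03469988]
```

Emit:
apply_moves(commands=[[[1,0,0,0,0],[1,0,0,0,0],[1,0,0,0,0],[1,0,0,0,0],[1,0,0,0,0],[1,0,0,0,0]]], force=25)

```text
t: 3.45
eef_pos: [0.5605, 0.0266, 0.1177]
ee_rot: [-3.142, 0.0, -2.271]
force: [0.2, -0.3, 0.4]
width: 0.045
gripper_force: 0.0
```

```bash
cat > st.py <<'E'
from h import *
x=arm.get_state();print(x["t"],x["eef_pos"].round(4),x["ee_rot"].round(4),x["force"].round(2),x["moment"].round(3),x["width"],x["gripper_force"], "j6",x["joint_efforts"][5].round(3))
E
python3 st.py
```

```text
3.45 [0.5605 0.0266 0.1177] [-3.1415e+00  2.0000e-04 -2.2708e+00] [ 0.2  -0.27  0.45] [ 0.038  0.061 -0.033] 0.04503662306896006 0.0 j6 -0.0
```

Emit:
apply_moves(commands=[[[1,0,0,0,0],[1,0,0,0,0],[1,0,0,0,0],[1,0,0,0,0]]])

```text
t: 3.85
eef_pos: [0.5608, 0.0264, 0.1176]
ee_rot: [-3.141, 0.0, -2.271]
force: [3.4, -3.4, -1.0]
width: 0.0356
gripper_force: 25.0
```

```bash
python3 st.py; python3 st.py
```

```text
3.85 [0.5608 0.0264 0.1176] [-3.1411e+00  1.0000e-04 -2.2709e+00] [ 3.38 -3.4  -0.98] [-1.262 -0.999 -0.004] 0.03562371759896335 24.996810257434845 j6 0.025
3.85 [0.5608 0.0264 0.1176] [-3.1411e+00  1.0000e-04 -2.2709e+00] [ 3.38 -3.4  -0.98] [-1.262 -0.999 -0.004] 0.03562371759896335 24.996810257434845 j6 0.025
```

Emit:
apply_moves(commands=[[[1,0,0,0,-0.016],[1,0,0,0,-0.016],[1,0,0,0,-0.016],[1,0,0,0,-0.016],[1,0,0,0,-0.016],[1,0,0,0,-0.016],[1,0,0,0,-0.016],[1,0,0,0,-0.016],[1,0,0,0,-0.008]]])

```text
t: 4.75
eef_pos: [0.5609, 0.0263, 0.1176]
ee_rot: [-3.141, 0.0, -2.7]
force: [3.2, -3.6, -2.3]
width: 0.0354
gripper_force: 25.0
```

```bash
python3 st.py
```

```text
4.75 [0.5609 0.0263 0.1176] [-3.1411e+00  4.0000e-04 -2.6997e+00] [ 3.23 -3.59 -2.26] [-1.328 -1.207  0.037] 0.03537213926418949 24.996327459812164 j6 -0.018
```

Emit:
apply_moves(commands=[[[1,0,0,0,-0.008]]])

```text
t: 4.85
eef_pos: [0.5609, 0.0263, 0.1176]
ee_rot: [-3.141, 0.0, -2.724]
force: [2.7, -5.1, -1.8]
width: 0.0353
gripper_force: 25.0
```

```bash
python3 st.py
```

```text
4.85 [0.5609 0.0263 0.1176] [-3.1411e+00  4.0000e-04 -2.7239e+00] [ 2.7  -5.1  -1.75] [-1.351 -1.209  0.106] 0.03529692370547956 24.996049404144287 j6 0.29
```

Emit:
apply_moves(commands=[[[1,0,0,0,-0.008]]])

```text
t: 4.95
eef_pos: [0.5608, 0.0263, 0.1176]
ee_rot: [-3.141, 0.0, -2.749]
force: [3.1, -3.9, -1.7]
width: 0.0354
gripper_force: 25.0
```

```bash
python3 st.py
```

```text
4.95 [0.5608 0.0263 0.1176] [-3.1411e+00  3.0000e-04 -2.7491e+00] [ 3.07 -3.95 -1.7 ] [-1.381 -1.186  0.142] 0.035401717046912314 24.995900988578796 j6 0.321
```

```bash
cat > av.py <<'E'
from h import *
m=[];j=[]
for i in range(4):
    viewer.grab_frame("wrist");x=arm.get_state();m.append(x["moment"][2]);j.append(x["joint_efforts"][5])
print(x["t"],"yaw %.4f M %.3f j6 %.3f"%(x["ee_rot"][2],np.mean(m),np.mean(j)),np.round(m,3),np.round(j,3))
E
python3 av.py
```

```text
5.15 yaw -2.7483 M -0.043 j6 -0.026 [ 0.015 -0.013 -0.096 -0.078] [ 0.166 -0.28  -0.04   0.048]
```

Emit:
apply_moves(commands=[[[1,0,0,0,-0.008]]])

```text
t: 5.25
eef_pos: [0.5608, 0.0263, 0.1176]
ee_rot: [-3.141, 0.0, -2.773]
force: [3.4, -3.8, -2.0]
width: 0.0357
gripper_force: 25.0
```

```bash
python3 av.py
```

```text
5.45 yaw -2.7735 M -0.023 j6 -0.004 [ 0.042 -0.036 -0.056 -0.042] [ 0.272 -0.268 -0.051  0.032]
```

Emit:
apply_moves(commands=[[[1,0,0,0,-0.007]]])

```text
t: 5.55
eef_pos: [0.5608, 0.0263, 0.1176]
ee_rot: [-3.141, 0.0, -2.795]
force: [4.0, -3.9, -1.9]
width: 0.0354
gripper_force: 25.0
```

```bash
python3 st.py
```

```text
5.55 [0.5608 0.0263 0.1176] [-3.1412e+00  4.0000e-04 -2.7953e+00] [ 4.02 -3.89 -1.85] [-1.322 -1.221  0.06 ] 0.03542908475573677 24.995736479759216 j6 0.54
```

Emit:
apply_moves(commands=[[[1,0,0,0,-0.007]]])

```text
t: 5.65
eef_pos: [0.5609, 0.0263, 0.1176]
ee_rot: [-3.141, 0.0, -2.818]
force: [2.5, -5.1, -1.5]
width: 0.0354
gripper_force: 25.0
```

```bash
python3 st.py
```

```text
5.65 [0.5609 0.0263 0.1176] [-3.1411e+00  4.0000e-04 -2.8181e+00] [ 2.53 -5.14 -1.47] [-1.366 -1.229  0.093] 0.035401489251739006 24.9960458278656 j6 0.297
```

Emit:
apply_moves(commands=[[[1,0,0,0,-0.007]]])

```text
t: 5.75
eef_pos: [0.5608, 0.0263, 0.1176]
ee_rot: [-3.141, 0.0, -2.84]
force: [3.4, -4.6, -1.7]
width: 0.0353
gripper_force: 25.0
```

```bash
python3 st.py
```

```text
5.75 [0.5608 0.0263 0.1176] [-3.1411e+00  4.0000e-04 -2.8400e+00] [ 3.4  -4.6  -1.74] [-1.356 -1.229  0.063] 0.035272931948507474 24.99604046344757 j6 0.272
```

Emit:
apply_moves(commands=[[[1,0,0,0,-0.007]]])

```text
t: 5.85
eef_pos: [0.5608, 0.0264, 0.1176]
ee_rot: [-3.141, 0.0, -2.862]
force: [4.8, -3.5, -1.2]
width: 0.0353
gripper_force: 25.0
```

```bash
python3 st.py|cut -c20-180
```

```text
0.1176] [-3.1412e+00  4.0000e-04 -2.8620e+00] [ 4.84 -3.54 -1.21] [-1.362 -1.178  0.032] 0.03529755912462397 24.99595820903778 j6 0.271
```

Emit:
apply_moves(commands=[[[1,0,0,0,-0.007]]])

```text
t: 5.95
eef_pos: [0.5608, 0.0263, 0.1176]
ee_rot: [-3.141, 0.0, -2.884]
force: [3.0, -5.3, -0.7]
width: 0.0356
gripper_force: 25.0
```

```bash
python3 st.py|cut -c20-180
```

```text
0.1176] [-3.1412e+00  4.0000e-04 -2.8840e+00] [ 2.98 -5.32 -0.73] [-1.386 -1.211  0.099] 0.0355813999557028 24.99590903520584 j6 0.271
```

Emit:
apply_moves(commands=[[[1,0,0,0,-0.007]]])

```text
t: 6.05
eef_pos: [0.5609, 0.0263, 0.1176]
ee_rot: [-3.141, 0.0, -2.906]
force: [3.5, -4.4, -1.9]
width: 0.0353
gripper_force: 25.0
```

```bash
python3 st.py|cut -c20-180
```

```text
0.1176] [-3.1412e+00  4.0000e-04 -2.9060e+00] [ 3.54 -4.45 -1.95] [-1.347 -1.204  0.025] 0.03530564274253756 24.99600648880005 j6 0.271
```

Emit:
apply_moves(commands=[[[1,0,0,0,-0.007]]])

```text
t: 6.15
eef_pos: [0.5608, 0.0264, 0.1176]
ee_rot: [-3.141, 0.0, -2.928]
force: [3.6, -4.5, -2.2]
width: 0.0356
gripper_force: 25.0
```

```bash
python3 st.py|cut -c30-180
```

```text
-3.1412e+00  5.0000e-04 -2.9280e+00] [ 3.57 -4.45 -2.2 ] [-1.371 -1.2    0.119] 0.03556689243035391 24.995986819267273 j6 0.271
```

Emit:
apply_moves(commands=[[[1,0,0,0,-0.007]]])

```text
t: 6.25
eef_pos: [0.5608, 0.0264, 0.1176]
ee_rot: [-3.141, 0.0, -2.95]
force: [3.0, -4.1, -1.0]
width: 0.0354
gripper_force: 25.0
```

```bash
python3 st.py|cut -c30-180
```

```text
-3.1412e+00  5.0000e-04 -2.9499e+00] [ 2.97 -4.14 -1.01] [-1.413 -1.287  0.115] 0.035414703401741646 24.996037781238556 j6 0.271
```

Emit:
apply_moves(commands=[[[1,0,0,0,-0.007]]])

```text
t: 6.35
eef_pos: [0.5609, 0.0263, 0.1176]
ee_rot: [-3.141, 0.001, -2.972]
force: [3.2, -4.0, -1.4]
width: 0.0354
gripper_force: 25.0
```

```bash
python3 st.py|cut -c30-180
```

```text
-3.1412e+00  5.0000e-04 -2.9720e+00] [ 3.21 -4.03 -1.37] [-1.404 -1.212  0.041] 0.03535842290177805 24.99599575996399 j6 0.271
```

Emit:
apply_moves(commands=[[[1,0,0,0,-0.007],[1,0,0,0,-0.007],[1,0,0,0,-0.007]]])

```text
t: 6.65
eef_pos: [0.5609, 0.0263, 0.1176]
ee_rot: [-3.141, 0.0, -3.038]
force: [3.2, -3.7, -2.0]
width: 0.0354
gripper_force: 25.0
```

```bash
python3 st.py|cut -c30-180
```

```text
-3.1412e+00  5.0000e-04 -3.0380e+00] [ 3.19 -3.66 -1.96] [-1.426 -1.229  0.051] 0.035351337287820396 24.995926022529602 j6 0.271
```

Emit:
apply_moves(commands=[[[1,0,0,0,-0.007],[1,0,0,0,-0.007],[1,0,0,0,-0.007]]])

```text
t: 6.95
eef_pos: [0.5608, 0.0263, 0.1176]
ee_rot: [-3.141, 0.001, -3.104]
force: [3.3, -4.6, -1.5]
width: 0.0355
gripper_force: 25.0
```

```bash
python3 st.py|cut -c30-180
```

```text
-3.1413e+00  5.0000e-04 -3.1040e+00] [ 3.35 -4.56 -1.47] [-1.451 -1.275  0.126] 0.03548883992864992 24.99610126018524 j6 0.271
```

Emit:
apply_moves(commands=[[[1,0,0,0,-0.007],[1,0,0,0,-0.007],[1,0,0,0,-0.007]]])

```text
t: 7.25
eef_pos: [0.5609, 0.0263, 0.1176]
ee_rot: [-3.141, 0.001, 3.113]
force: [2.9, -3.9, -0.9]
width: 0.0352
gripper_force: 25.0
```

```bash
python3 st.py|cut -c30-180
```

```text
-3.1413e+00  6.0000e-04  3.1133e+00] [ 2.89 -3.88 -0.87] [-1.424 -1.257  0.059] 0.0352243812050198 24.995954632759094 j6 0.271
```

Emit:
apply_moves(commands=[[[1,0,0,0,-0.007],[1,0,0,0,-0.007],[1,0,0,0,-0.007]]])

```text
t: 7.55
eef_pos: [0.5609, 0.0263, 0.1176]
ee_rot: [-3.141, 0.001, 3.047]
force: [2.8, -4.2, -1.4]
width: 0.0355
gripper_force: 25.0
```

```bash
python3 st.py|cut -c30-180
```

```text
-3.1414e+00  6.0000e-04  3.0473e+00] [ 2.81 -4.21 -1.38] [-1.456 -1.263  0.068] 0.03549558332946194 24.996027946472168 j6 0.271
```

Emit:
apply_moves(commands=[[[1,0,0,0,-0.007],[1,0,0,0,-0.007],[1,0,0,0,-0.007]]])

```text
t: 7.85
eef_pos: [0.5609, 0.0263, 0.1176]
ee_rot: [-3.141, 0.001, 2.981]
force: [4.0, -4.1, -1.6]
width: 0.0355
gripper_force: 25.0
```

```bash
python3 st.py|cut -c30-180
```

```text
-3.1414e+00  6.0000e-04  2.9813e+00] [ 3.97 -4.14 -1.64] [-1.44  -1.237  0.089] 0.03549478665381921 24.99604493379593 j6 0.271
```

Emit:
apply_moves(commands=[[[1,0,0,0,-0.007],[1,0,0,0,-0.007],[1,0,0,0,-0.007]]])

```text
t: 8.15
eef_pos: [0.5608, 0.0263, 0.1176]
ee_rot: [-3.141, 0.001, 2.915]
force: [3.7, -3.7, -1.7]
width: 0.0351
gripper_force: 25.0
```

```bash
python3 st.py|cut -c30-180
```

```text
-3.1414e+00  6.0000e-04  2.9154e+00] [ 3.71 -3.65 -1.73] [-1.397 -1.189  0.096] 0.03507679328918433 24.99602347612381 j6 0.271
```

Emit:
apply_moves(commands=[[[1,0,0,0,-0.007],[1,0,0,0,-0.007],[1,0,0,0,-0.007]]])

```text
t: 8.45
eef_pos: [0.5609, 0.0263, 0.1176]
ee_rot: [-3.141, 0.001, 2.849]
force: [3.4, -3.8, -1.4]
width: 0.0356
gripper_force: 25.0
```

```bash
python3 st.py|cut -c30-180
```

```text
-3.1415e+00  6.0000e-04  2.8494e+00] [ 3.45 -3.82 -1.43] [-1.452 -1.275  0.047] 0.035630450089154504 24.99601811170578 j6 0.27
```

Run:
```python
from h import *
import pickle
f=grab("side");o=pickle.load(open("f.pkl","rb"))
cr=lambda a:cv2.resize(a["image"][160:260,190:290],(400,400),interpolation=2)
cv2.imwrite("pics/cmp.png",np.hstack([cr(o),cr(f)]))
```

```text
(no output)
```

View pics/cmp.png

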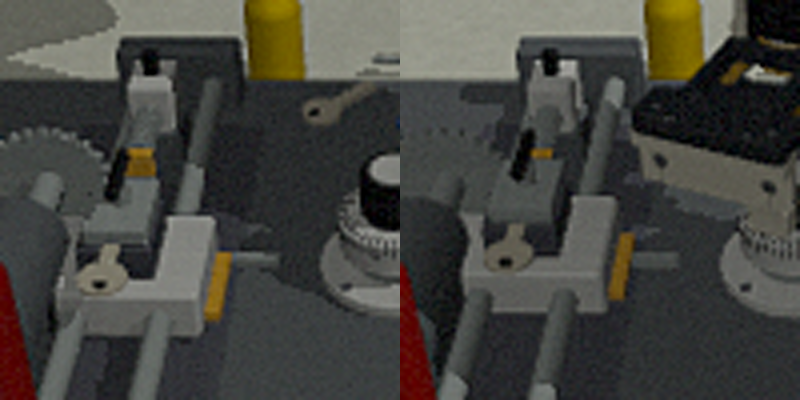

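The comparison of before and after shows the carriage moved toward the brass stop, so the knob is following; no contact yet.

Emit:
apply_moves(commands=[[[1,0,0,0,-0.007],[1,0,0,0,-0.007],[1,0,0,0,-0.007]]])

```text
t: 8.8
eef_pos: [0.5609, 0.0263, 0.1176]
ee_rot: [-3.141, 0.001, 2.784]
force: [2.9, -4.6, -1.2]
width: 0.0352
gripper_force: 25.0
```

```bash
python3 st.py|cut -c30-180
```

```text
3.1415e+00  7.0000e-04  2.7836e+00] [ 2.95 -4.62 -1.25] [-1.442 -1.275  0.227] 0.035215086087309264 24.99605566263199 j6 0.146
```

Emit:
apply_moves(commands=[[[1,0,0,0,0],[1,0,0,0,0],[1,0,0,0,0]]])

```text
t: 9.1
eef_pos: [0.5609, 0.0263, 0.1176]
ee_rot: [-3.141, 0.001, 2.784]
force: [2.9, -3.9, -1.1]
width: 0.0358
gripper_force: 25.0
```

```bash
python3 av.py
```

```text
9.3 yaw 2.7843 M 0.048 j6 -0.064 [0.066 0.037 0.038 0.051] [-0.064 -0.064 -0.065 -0.065]
```

Emit:
apply_moves(commands=[[[1,0,0,0,-0.004]]])

```text
t: 9.4
eef_pos: [0.5609, 0.0263, 0.1176]
ee_rot: [-3.142, 0.001, 2.772]
force: [3.0, -3.7, -1.6]
width: 0.0354
gripper_force: 25.0
```

```bash
python3 st.py|cut -c30-180; python3 av.py
```

```text
3.1415e+00  7.0000e-04  2.7719e+00] [ 3.   -3.66 -1.56] [-1.491 -1.292  0.221] 0.03536906779825019 24.996098577976227 j6 0.118
9.6 yaw 2.7718 M 0.163 j6 -0.176 [0.225 0.15  0.128 0.151] [-0.045 -0.305 -0.198 -0.157]
```

Emit:
apply_moves(commands=[[[-1,0,0,0,0],[-1,0,0,0,0],[-1,0,0,0,0],[-1,0,0,0,0],[-1,0,0,0.1,0],[-1,0,0,0.18,0.03],[-1,0,0,0.18,0.04],[-1,0,0,0.18,0.04],[-1,0,0,0,0.04],[-1,0,0,0,0.04],[-1,0,0,0,0.04],[-1,0,0,0,0.022]]])

```text
t: 10.8
eef_pos: [0.5603, 0.0267, 0.2457]
ee_rot: [3.141, 0.0, -2.715]
force: [0.4, -0.0, -0.9]
width: 0.0877
gripper_force: 0.0
```

Emit:
apply_moves(commands=[[[-1,0,0,0,0],[-1,0,0,0,0]]])

```text
t: 11.0
eef_pos: [0.5604, 0.0266, 0.2455]
ee_rot: [3.141, -0.0, -2.722]
force: [-0.9, 0.4, -0.9]
width: 0.0873
gripper_force: 0.0
```

Run:
```python
from h import *
import pickle
w=grab("wrist");pickle.dump(w,open("w2.pkl","wb"))
x=arm.get_state();print(x["eef_pos"],x["ee_rot"])
P=proj(w,[[.5605,.0265,.09]])[0];print(P)
u,v=P.astype(int);x0,y0=u-60,v-50
cv2.imwrite("pics/w2.png",cv2.resize(w["image"][y0:y0+100,x0:x0+120],None,fx=6,fy=6,interpolation=2));print(x0,y0)
im=w["image"].astype(int)
g=(im[:,:,2]>120)&(im[:,:,1]<90)&(im[:,:,0]<90)
n,l,st,ce=cv2.connectedComponentsWithStats(g.astype(np.uint8))
for i in range(1,n):
  if st[i][4]>5 and abs(ce[i][0]-u)<70 and abs(ce[i][1]-v)<70:
    print(st[i],ce[i])
    for z in (.09,.058):
      p=ray(w,*ce[i],z)-[.5605,.0265,0];print(z,np.hypot(p[0],p[1]),np.arctan2(p[1],p[0]))
```

```text
[0.56039001 0.0265929  0.24552599] [ 3.14149942e+00 -1.17047293e-04 -2.72214755e+00]
[282.62259    206.73249023]
222 156
[294 155   5  10  32] [296.25    159.71875]
0.09 0.0403573838007247 -2.9987975837114886
0.058 0.03745663626720989 -3.0534741552100284
[262 172   4   3   6] [263.66666667 173.16666667]
0.09 0.03193576514800956 -2.2216066287847487
0.058 0.02898232963282192 -2.092498689759107
[264 176   8  11  46] [267.43478261 180.82608696]
0.09 0.025007380465929766 -2.2056651395940428
0.058 0.02145600796035258 -2.0258202803691803
```

View pics/w2.png

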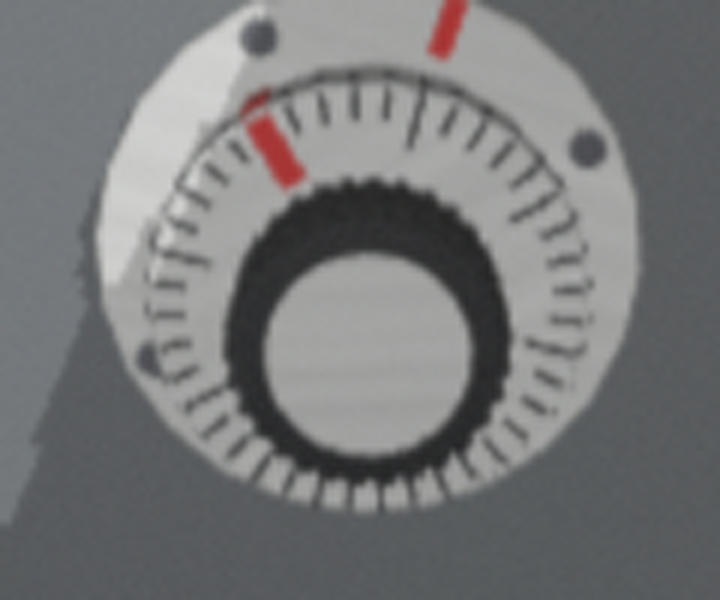

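The crop shows the zero line at about −2.21 rad and the index at −3.055 rad: the dial needs to turn 0.845 rad clockwise.

Emit:
apply_moves(commands=[[[-1,0,0,-0.15,0],[-1,0,0,-0.2,0],[-1,0,0,-0.2,0],[-1,0,0,-0.147,0],[-1,0,0,-0.05,0],[-1,0,0,0,0],[-1,0,0,0,0]]], force=6)

```text
t: 11.75
eef_pos: [0.5615, 0.0268, 0.0975]
ee_rot: [-3.141, 0.002, -2.72]
force: [-0.2, 0.4, 0.4]
width: 0.0875
gripper_force: 0.0
```

Emit:
apply_moves(commands=[[[1,0,0,0,0],[1,0,0,0,0],[1,0,0,0,0],[1,0,0,0,0],[1,0,0,0,0],[1,0,0,0,0]]], force=6)

```text
t: 12.35
eef_pos: [0.5609, 0.0263, 0.0967]
ee_rot: [-3.141, 0.001, -2.72]
force: [-0.1, -3.0, 5.5]
width: 0.0619
gripper_force: 6.0
```

```bash
python3 st.py
```

```text
12.35 [0.5609 0.0263 0.0967] [-3.1410e+00  7.0000e-04 -2.7199e+00] [-0.11 -3.02  5.47] [-1.042e+00 -1.400e-01  1.000e-03] 0.06187853434407244 6.00044310092926 j6 -0.002
```

Emit:
apply_moves(commands=[[[1,0,0,0,-0.01],[1,0,0,0,-0.016],[1,0,0,0,-0.02],[1,0,0,0,-0.02],[1,0,0,0,-0.02],[1,0,0,0,-0.02],[1,0,0,0,-0.02],[1,0,0,0,-0.02],[1,0,0,0,-0.02],[1,0,0,0,-0.02],[1,0,0,0,-0.02],[1,0,0,0,-0.02]]])

```text
t: 13.55
eef_pos: [0.5609, 0.0263, 0.0967]
ee_rot: [-3.141, 0.001, 2.851]
force: [0.3, -3.0, 4.9]
width: 0.0614
gripper_force: 6.0
```

Emit:
apply_moves(commands=[[[1,0,0,0,-0.02],[1,0,0,0,-0.014],[1,0,0,0,-0.009],[1,0,0,0,0],[1,0,0,0,0],[1,0,0,0,0]]])

```text
t: 14.15
eef_pos: [0.5609, 0.0263, 0.0967]
ee_rot: [3.142, 0.001, 2.718]
force: [0.2, -3.2, 5.0]
width: 0.0619
gripper_force: 6.0
```

```bash
python3 st.py
```

```text
14.15 [0.5609 0.0263 0.0967] [3.1416e+00 8.0000e-04 2.7181e+00] [ 0.15 -3.2   5.01] [-1.275 -0.16   0.009] 0.06194221437537993 6.000347211956978 j6 0.029
```

Emit:
apply_moves(commands=[[[-1,0,0,0,0],[-1,0,0,0,0],[-1,0,0,0,0],[-1,0,0,0,0],[-1,0,0,0.1,0],[-1,0,0,0.2,0],[-1,0,0,0.2,0],[-1,0,0,0.2,0],[-1,0,0,0.05,0],[-1,0,0,0,0],[-1,0,0,0,0],[-1,0,0,0,0]]])

```text
t: 15.35
eef_pos: [0.5597, 0.0264, 0.2444]
ee_rot: [-3.14, -0.002, 2.718]
force: [0.2, -0.2, -0.4]
width: 0.0876
gripper_force: 0.0
```

Run:
```python
from h import *
w=grab("wrist")
x=arm.get_state();print(x["eef_pos"],x["ee_rot"])
u,v=proj(w,[[.5605,.0265,.09]])[0].astype(int);x0,y0=u-60,v-50
cv2.imwrite("pics/w3.png",cv2.resize(w["image"][y0:y0+100,x0:x0+120],None,fx=6,fy=6,interpolation=2))
im=w["image"].astype(int)
g=(im[:,:,2]>120)&(im[:,:,1]<90)&(im[:,:,0]<90)
n,l,st,ce=cv2.connectedComponentsWithStats(g.astype(np.uint8))
for i in range(1,n):
  if st[i][4]>5 and abs(ce[i][0]-u)<70 and abs(ce[i][1]-v)<70:
    print(st[i],ce[i])
    for z in (.09,.058):
      p=ray(w,*ce[i],z)-[.5605,.0265,0];print(z,np.hypot(p[0],p[1]),np.arctan2(p[1],p[0]))
```

```text
[0.55977883 0.02640517 0.24448189] [-3.13977045e+00 -2.13921451e-03  2.71787528e+00]
[260 160   8  10  35] [263.71428571 164.4       ]
0.09 0.040164521771473345 -3.1404483374254677
0.058 0.03765591293681339 -3.0558630814156924
[265 177   9  12  47] [268.78723404 182.36170213]
0.09 0.025399350676747593 -3.0440124574678773
0.058 0.021805878141777004 -2.866596229131349
```

View pics/w3.png

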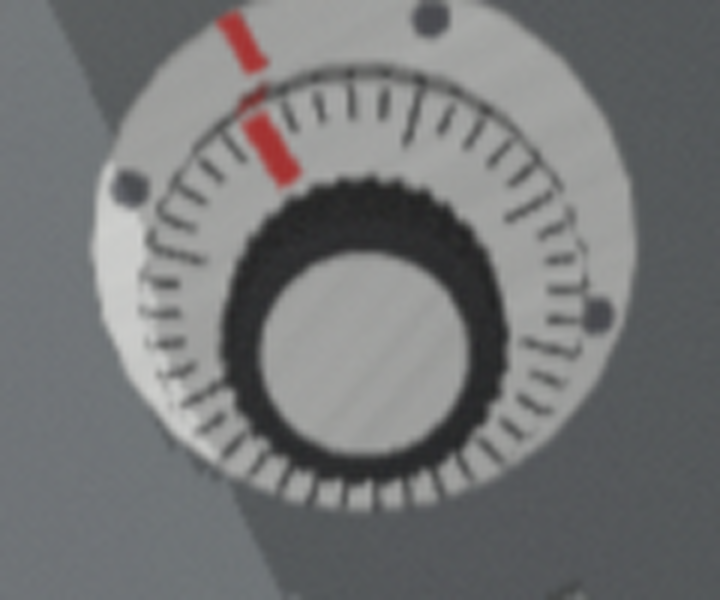

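The zero line lines up with the index line (−3.044 against −3.056 rad, about 0.4 mm apart), and the arm is clear of the machine.

```bash
python3 -c "
from station import arm
print(arm.job_done())"
```

```text
the job is handed in; nothing more can be done
None
```

I handed the job in: the feed knob was turned until the blank pressed the stop (estimated at 8–12 N) and let go, the dial's zero line is about 0.4 mm from the index, and the arm touches nothing. The remaining stop force was not measured after release, and the hand-in gave no verdict.

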